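Put the round-window template back on edge in the wire rack

ROBOT

A 6-joint arm with a two-finger parallel gripper is mounted at the origin on the work surface; the furniture and walls round the work are solid. World frame = base frame: x ahead of the robot, y to its left, z up, the work surface at z = 0. Lengths are in m, angles in degrees, forces in N, time in s.
With the tool pointing down it reaches from about 0.325 to 0.775 m from the base axis. Payload 5.5 kg.
Tool frame: the origin (TCP) lies on the mounting face of the last link; the fingertips stand 182 mm ahead of it and the grasp point (between the pads) lies 163 mm ahead of it (arm.grip_point_offset is the distance from the TCP to the grasp point, in m); z points along the fingers, y is the line along which they close (so a half turn about z gives the same grasp; the last joint's range is limited). The gripper opens to 88 mm and grips with 3 to 60 N. Pads are 20 mm wide; open, the fingers measure 115 mm over their backs; the gripper's body (75 mm by 178 mm) begins 61 mm behind the grasp point.
Start: joints at [-66.389, 5.22, 70.514, -0, 104.267, -3.249], TCP at [0.271, -0.535, 0.405] pointing down, gripper open.
Joint ranges: [-164.24, 164.24], [-49.07, 125.15], [9.68, 141.18], [-86.29, 266.29], [3.28, 154.24], [-151.56, 151.56]. Speed limits (degrees/s): [147.25, 147.25, 172.46, 180, 180, 180].

INTERFACE

Orientations are given as [roll, pitch, yaw] about the fixed x, y, z axes, in that order (R = Rz(yaw) Ry(pitch) Rx(roll)).
In Python, from workcell import arm, cams gives the robot as it stands. The module is installed in compiled form; this text tells all that it offers.
- The arm moves only by the shell command python3 -m inch 'ROWS' [OPENING] [FORCE]. ROWS is JSON, one flat list of numbers, 4 for each row, row after row: the shift along the world's x, y, z in mm, then the turn about the world's z in degrees. A call has 1 to 8 rows; each row is the pose to reach, as a shift and turn from the pose commanded when the call began; what a row does not reach only later rows make up. A row lasts 1/10 s, in which the tool goes at most 50 mm and 8.59 degrees, less where a joint would pass 70% of its speed; a pose out of reach is approached as far as the arm can. A call with a gripper value outside its range is refused whole. OPENING is the closure, from 0 (fully open) to 1 (shut), set as the call begins (- or left out, the last holds). The fingers move at their own pace and stop on an object; FORCE is the grip in N (left out, the last holds). Time passes only in rows, so rows that repeat a pose let the fingers close. It gives the time, the measured TCP pose, the force, the opening and the grip force at its end, in the units of the state.
- arm.get_state(): the state, without advancing time (a new reading comes with each control period).
- cams.get_image(name): name is "side" or "top" or "wrist"; returns a dict with "img" (384x512x3 uint8, red, green, blue), "camera_matrix" (3x3 intrinsics, pixels), "rvec" (rotation vector, rad) and "tvec" (3), from world to camera coordinates, as OpenCV has them. Camera axes: x right, y down, z forward; pixel columns grow to the right and rows downward; lengths in m; the calibration is good to about 2 mm. A picture is of the moment at which its call begins. There is no depth.
- arm.job_done(): hands the job in; it is judged then, once.
The state is a dict: "time_s": time; "joint_pos": joint angles; "qvel": joint speeds; "joint_efforts": joint torques, N m; "ee_pos": TCP position; "ee_rot": TCP orientation; "wrist_force": force on the tool from outside, world axes, zero at the start; "ft_torque": the same for the moment, N m; "grip_width": finger opening in m; "grip_force": force on a finger pad.
Only numpy, scipy, OpenCV 4.12 (cv2) and the standard library are available. Lean on these libraries where they do the work, as an engineer would, in place of code of your own. Each camera call takes 0.05 s, during which the arm holds its last target. There are 200 camera calls.

TASK

Two checking templates stand on edge in small slotted blocks. Take the one with the round window and stand it upright on its edge in the empty slot of the wire rack, right down on the pad at the bottom of the slot; lower it in rather than letting it drop. Leave the template with the square window standing in its block.

Things in the scene. Friction and masses are not known exactly. Their poses are not given: they have to be found in the camera images.
- round_template: Loose steel plate 8 mm thick, 90 wide, 110 tall, 0.25 kg; round 45 mm window centred 45 mm up, solid above. Stands on edge in a fixed grey block (60 mm along plate x, 70 along y, 30 tall), slot 12 mm wide, floor 8 mm above the table. Origin: centre of its lower edge; x through the thickness, y along the width, z up. Pinch across x near the top. Symmetric: either way round fits the rack.
- square_template: The other loose plate, to be left alone: same outline, size and kind of block, but a square 41 mm window. Origin and axes as for round_template. The two may change places.
- rack: Fixed; aluminium base 160 mm along its x, 104 along y, 10 tall, with three slots along its y, at x = -50, 0, +50 mm. A slot lies between two steel wire hoops 78 mm long, tops 58 mm above the table: 12 mm wide up to 35 mm above the table, flaring to 30 mm at the top. Two slots hold fixed low plates (tops at most 62 mm above the table); one is empty. Origin: centre of the underside; z up.
- free_slot: Fixed black rubber pad on the floor of the rack's one empty slot (any of the three), 10.5 x 80 x 2 mm. Origin: centre of its top face, 12 mm above the table, where the template's lower edge shall stand; x across the slot, y along it, z up.

How it is judged:
By the outcome, as a careful person would: the job done as asked, in the order asked, and still so for the second after the job is handed in, with the robot touching nothing.
It also fails if it takes over 32 s, if anything falls off the work surface, if the arm or the gripper's body presses on something with over 40 N, if the wrist force passes 120 N, or if a joint passes its speed limit or range.

## Working session

There is one attempt and no reset: what is moved stays moved. The work goes in short steps, Python scripts to look and compute and a shell command to move; the robot and the scene stay as the last step left them, time stands still between calls to the robot, and variables do not carry over. Pictures are saved under pics/ and viewed, at most 13 in all, crops included, and the job is handed in when it is done.

```bash
mkdir -p pics; cat > h.py <<'E'
import numpy as np, cv2
from workcell import arm, cams
def snap(n,f):
    d=cams.get_image(n); cv2.imwrite('pics/'+f+'.png',d['img'][:,:,::-1]); np.savez('pics/'+f+'.npz',K=d['camera_matrix'],r=d['rvec'],t=d['tvec']); return d
def load(f):
    d=np.load('pics/'+f+'.npz'); return d['K'],d['r'].ravel(),d['t'].ravel()
def ray(f,uv,z):
    K,r,t=load(f); R=cv2.Rodrigues(r)[0]; C=-R.T@t
    d=R.T@np.linalg.inv(K)@np.array([uv[0],uv[1],1.]); return C+d*(z-C[2])/d[2]
def proj(f,P):
    K,r,t=load(f); return cv2.projectPoints(np.array(P,float).reshape(-1,3),r,t,K,None)[0].reshape(-1,2)
E
python3 - <<'E'
from h import *
s=arm.get_state();print(s)
a=[snap(n,n+'0')['img'] for n in('top','side')]
E
```

```text
{'time_s': 0.0, 'joint_pos': array([-6.63866030e+01,  5.26298110e+00,  7.05835090e+01, -2.03251657e-04,
        1.04267116e+02, -3.24773644e+00]), 'qvel': array([ 0.020012  , -0.08179301,  0.05758318,  0.10104826,  0.0221637 ,
       -0.00827132]), 'joint_efforts': array([-5.74759215e-04, -4.46457481e+01, -4.06449687e+01,  6.98415446e-02,
        2.94932560e-02, -1.66243794e-04]), 'ee_pos': array([ 0.27112449, -0.53530509,  0.40349181]), 'ee_rot': array([-1.79886565e+02, -6.23940244e-03,  2.68610774e+01]), 'wrist_force': array([ 0.90439021, -0.42226715, -0.16898307]), 'ft_torque': array([ 0.05506756, -0.03225298,  0.03466217]), 'grip_force': 0.0, 'grip_width': 0.08788091644514483}
```

View pics/top0.png

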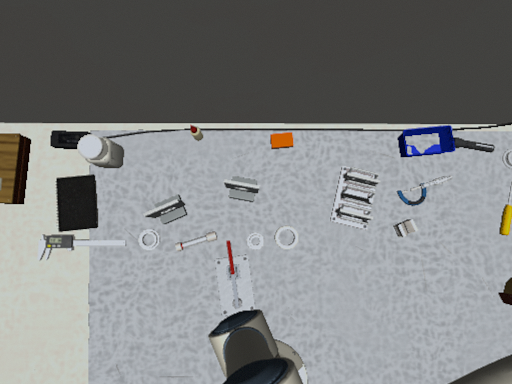

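View pics/side0.png

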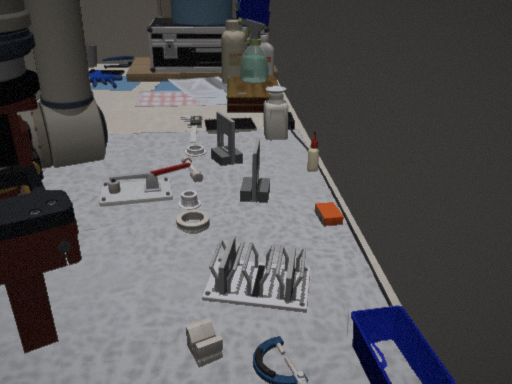

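```bash
python3 - <<'E'
from h import *
t=cv2.imread('pics/top0.png');s=cv2.imread('pics/side0.png')
f=lambda im,x,y,w,h,k:cv2.resize(im[y:y+h,x:x+w],None,fx=k,fy=k,interpolation=cv2.INTER_CUBIC)
a=np.hstack([f(t,140,170,66,50,6),f(t,325,160,66,72,6)[:300]]); 
cv2.imwrite('pics/ct.png',np.hstack([f(t,140,170,130,60,6)]))
cv2.imwrite('pics/cr.png',np.hstack([f(t,325,160,60,75,7),]))
cv2.imwrite('pics/cs.png',np.hstack([f(s,200,105,80,100,5),np.zeros((500,4,3),np.uint8)]) )
cv2.imwrite('pics/csr.png',f(s,200,230,120,80,6))
for uv in[(242,187),(167,208),(355,198)]:print(ray('top0',uv,.05),ray('top0',uv,.1))
for n in('top0','side0'):
  K,r,T=load(n);R=cv2.Rodrigues(r)[0];print(-R.T@T,R[2],K[0,0])
E
```

```text
[0.50796538 0.06531678 0.05      ] [0.5017226  0.06483759 0.1       ]
[0.45215377 0.26269883 0.05      ] [0.44879409 0.25202331 0.1       ]
[ 0.47855086 -0.23578355  0.05      ] [ 0.47382757 -0.22070856  0.1       ]
[0.38711662 0.05604055 1.01790813] [ 0.11076178 -0.01737935 -0.99369502] 366.5887157674334
[ 0.41897565 -0.83384481  0.47113778] [ 0.0882817   0.88880926 -0.44969372] 462.52850634030017
```

View pics/ct.png

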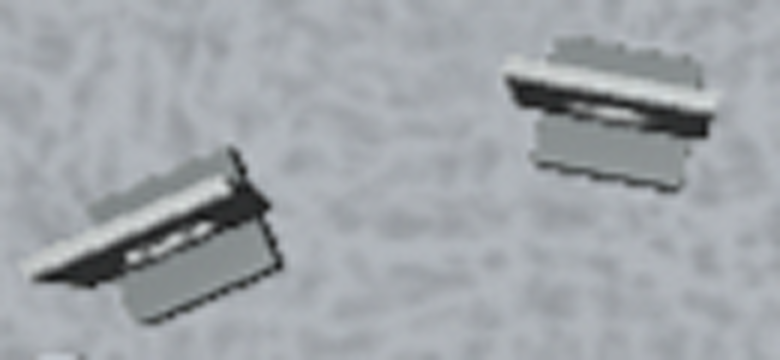

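View pics/cs.png

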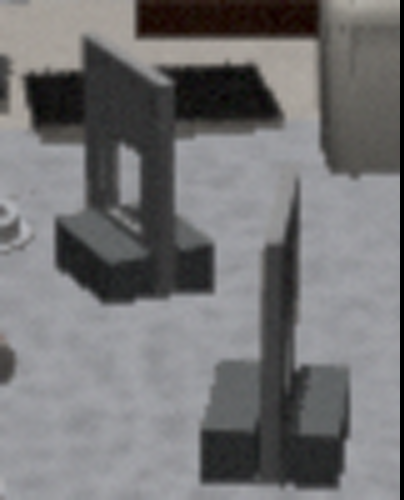

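View pics/cr.png

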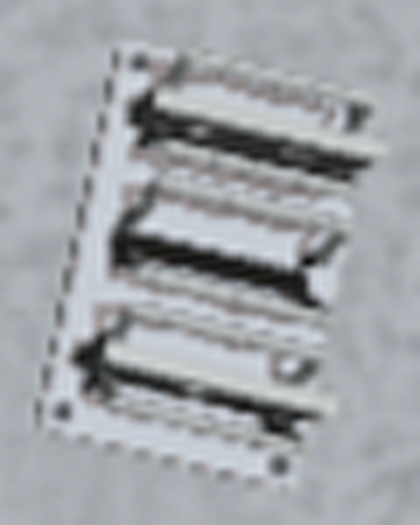

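```bash
cat > fit.py <<'E'
from h import *
from scipy.optimize import least_squares
c=lambda x,y,k,ox,oy:((x+.5)/k-.5+ox,(y+.5)/k-.5+oy)
def fit(obs,x0):
    # obs: (picture, local point, uv)
    def w(p,P): a=p[2];return np.array([p[0]+np.cos(a)*P[0]-np.sin(a)*P[1],p[1]+np.sin(a)*P[0]+np.cos(a)*P[1],P[2]])
    f=lambda p:np.concatenate([proj(n,w(p,P))[0]-uv for n,P,uv in obs])
    s=least_squares(f,x0);print(s.x[:2]*1000,np.degrees(s.x[2]),'res',s.fun.round(1))
    return s.x
E
python3 - <<'E'
from fit import *
T=lambda x,y:c(x,y,6,140,170);R=lambda x,y:c(x,y,7,325,160);S=lambda x,y:c(x,y,5,200,105)
# round plate: y axis along world +y, top centre-line ends
r=fit([('top0',(0,.045,.118),T(508,68)),('top0',(0,-.045,.118),T(717,103)),
 ('side0',(0,-.045,.118),S(274,243)),('side0',(0,.045,.118),S(296,172))],[.5,.065,0])
q=fit([('top0',(0,.045,.118),T(30,275)),('top0',(0,-.045,.118),T(228,183))],[.45,.25,0.4])
k=fit([('top0',(.08,.052,.01),R(118,48)),('top0',(-.08,.052,.01),R(40,425)),('top0',(-.08,-.052,.01),R(295,487))],[.48,-.23,-.2])
E
```

```text
[508.30138282  64.6052361 ] -10.510834551245646 res [-0.1 -0.8  0.8  0.  -0.1 -0.1 -0.6 -1.5]
[448.27371699 262.49076092] 25.26297976412227 res [-0.4  0.2  0.4 -0.2]
[ 484.85640271 -245.3727521 ] -13.047792516452123 res [ 0.  -1.2 -0.3  0.7  0.2  0.4]
```

```bash
python3 -m inch '[50,120,0,8, 90,220,0,16, 130,320,0,24, 160,400,0,32, 190,480,0,40, 215,545,0,46, 230,585,0,52, 237,600,0,52.6]' 0 && python3 -m inch '[0,0,0,0, 0,0,0,0, 0,0,0,0, 0,0,0,0]'; python3 - <<'E'
from h import *
s=arm.get_state();print(s['time_s'],s['ee_pos'],s['ee_rot'],s['wrist_force'])
snap('wrist','w1');snap('top','t1')
d=cv2.imread('pics/w1.png');cv2.imwrite('pics/w1b.png',cv2.resize(d,(768,576)))
E
```

```text
time_s: 0.9
ee_pos: [0.4189, -0.1616, 0.4043]
ee_rot: [-180.0, -0.0, 79.6]
wrist_force: [0.3, 0.7, 0.8]
grip_width: 0.088
grip_force: 0.0
time_s: 1.3
ee_pos: [0.4184, -0.1649, 0.4044]
ee_rot: [-180.0, 0.0, 79.3]
wrist_force: [0.4, -0.1, 0.0]
grip_width: 0.0875
grip_force: 0.0
1.3 [ 0.41840387 -0.16491592  0.40440352] [-1.79968412e+02  1.06350823e-02  7.93106222e+01] [ 0.44523421 -0.05901943  0.03187894]
```

View pics/w1b.png

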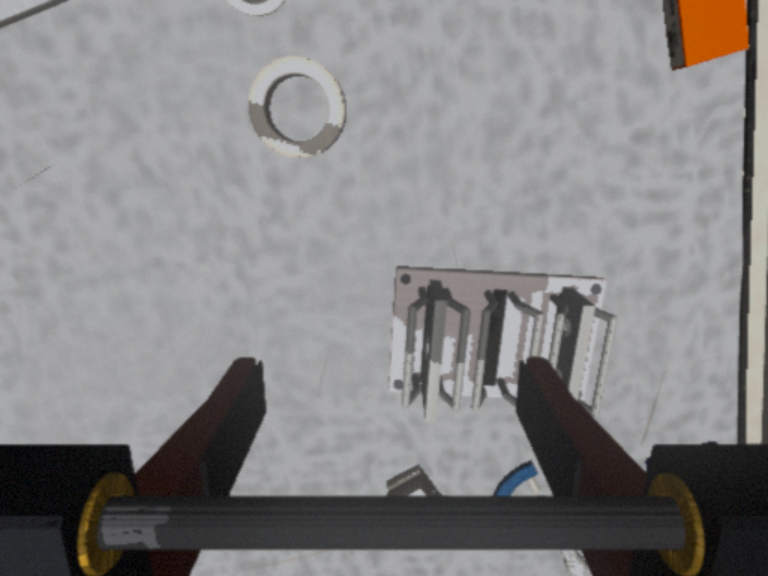

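```bash
python3 - <<'E'
from fit import *
R=lambda x,y:c(x,y,7,325,160);W=lambda x,y:c(x,y,1.5,0,0)
A=[('top0',(.08,.052,.01),R(118,48)),('top0',(-.08,.052,.01),R(40,425)),('top0',(-.08,-.052,.01),R(295,487))]
B=[('w1',(-.08,.052,.01),W(398,266)),('w1',(.08,.052,.01),W(605,279)),('w1',(-.08,-.052,.01),W(390,389))]
fit(B,[.48,-.23,-.2]);fit(A+B,[.48,-.23,-.2])
E
python3 -m inch '[0,50,0,0, 20,100,0,0, 40,135,0,0, 55,165,0,0, 65,180,0,0, 70,185,0,0, 70,185,0,0, 70,185,0,0]'; python3 -m inch '[0,0,0,0, 0,0,0,0]'
 python3 - <<'E'
from h import *
s=arm.get_state();print(s['time_s'],s['ee_pos'],s['ee_rot'])
snap('wrist','w2')
d=cv2.imread('pics/w2.png');cv2.imwrite('pics/w2b.png',cv2.resize(d,(768,576)))
E
```

```text
[ 484.77125081 -245.96514819] -14.276112122679326 res [-1.3 -0.3  2.7 -0.4 -1.6  1.3]
[ 484.7849545  -245.88561211] -14.083503846772249 res [ 0.8 -1.4 -0.5  0.3 -0.2  0.6 -1.4 -0.2  2.6 -0.7 -1.4  1.4]
time_s: 2.2
ee_pos: [0.4887, 0.0203, 0.4046]
ee_rot: [-180.0, 0.0, 79.4]
wrist_force: [0.7, -0.7, -0.6]
grip_width: 0.0878
grip_force: 0.0
time_s: 2.4
ee_pos: [0.4885, 0.0205, 0.4049]
ee_rot: [180.0, 0.0, 79.4]
wrist_force: [0.3, -0.1, -0.2]
grip_width: 0.0879
grip_force: 0.0
2.4 [0.48851795 0.02054594 0.40486846] [1.79972499e+02 2.72065822e-03 7.93723322e+01]
```

View pics/w2b.png

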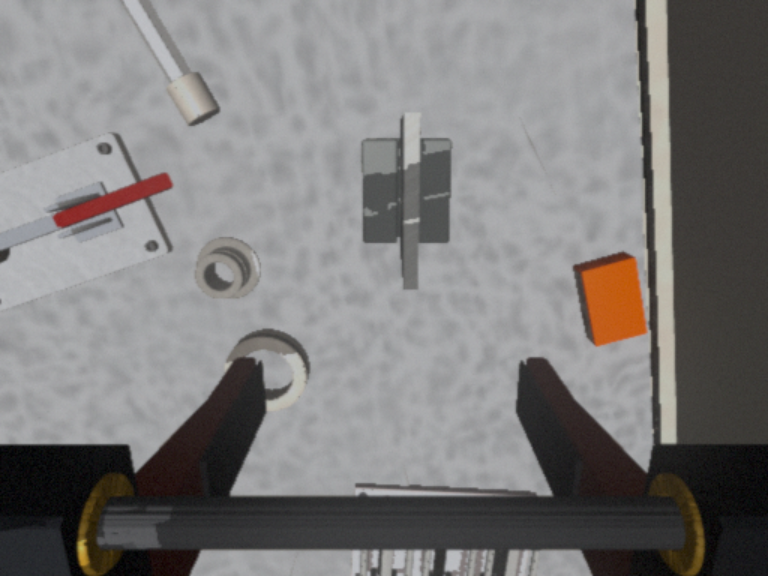

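```bash
python3 - <<'E'
from fit import *
W=lambda x,y:c(x,y,1.5,0,0);T=lambda x,y:c(x,y,6,140,170);S=lambda x,y:c(x,y,5,200,105)
A=[('w2',(0,.045,.118),W(411.5,113)),('w2',(0,-.045,.118),W(410.5,289))]
B=[('w2',(-.03,.035,.03),W(363,139)),('w2',(.03,.035,.03),W(451,139)),('w2',(-.03,-.035,.03),W(363,243)),('w2',(.03,-.035,.03),W(449.5,243))]
fit(A,[.5,.065,-.2]);fit(B,[.5,.065,-.2])
p=fit(A+B,[.5,.065,-.2])
q=fit([('top0',(0,.045,.118),T(30,275)),('top0',(0,-.045,.118),T(228,183)),('side0',(0,-.045,.118),S(168,85)),('side0',(0,.045,.118),S(88,38))],[.45,.25,0.4])
a=np.linspace(0,2*np.pi,60)
rd=[(0.0225*np.cos(t),.053+.0225*np.sin(t)) for t in a]
sq=[(-.0205,.0325),(.0205,.0325),(.0205,.0735),(-.0205,.0735)]
out=[]
im=cv2.imread('pics/top0.png')
for P,ox,oy in((p,225,175),(q,143,190)):
  row=[]
  for sh in(None,rd,sq):
    k=8;g=cv2.resize(im[oy:oy+34,ox:ox+45-(13 if 0 else 0)],None,fx=k,fy=k,interpolation=cv2.INTER_NEAREST)[:, :260+100]
    if sh:
      for sx,col in((-.004,(0,0,255)),(.004,(0,255,0))):
        w=[(P[0]+np.cos(P[2])*sx-np.sin(P[2])*y,P[1]+np.sin(P[2])*sx+np.cos(P[2])*y,z) for y,z in sh]
        u=((proj('top0',w)-[ox,oy]+.5)*k).astype(int);cv2.polylines(g,[u.reshape(-1,1,2)],True,col,1)
    row.append(g)
  out.append(np.hstack(row))
o=np.vstack(out);cv2.imwrite('pics/win.png',cv2.resize(o,(800,o.shape[0]*800//o.shape[1])))
E
```

```text
[507.47525498  65.69365525] -10.287867709592286 res [-0.  -0.5  0.   0.6]
[507.4051121   62.85056562] -10.585407352567572 res [-1.2 -0.3  1.2 -0.4  0.1  0.5 -0.1  0.4]
[507.43472637  64.16962013] -10.442263645048246 res [ 0.5  1.7  0.1  2.4 -1.5 -1.7  1.  -1.9 -0.1 -0.7 -0.2 -0.9]
[448.62740797 261.90909669] 24.785337391315018 res [-0.2 -0.1  0.7 -0.2  0.1 -0.4 -0.4 -1.2]
```

View pics/win.png

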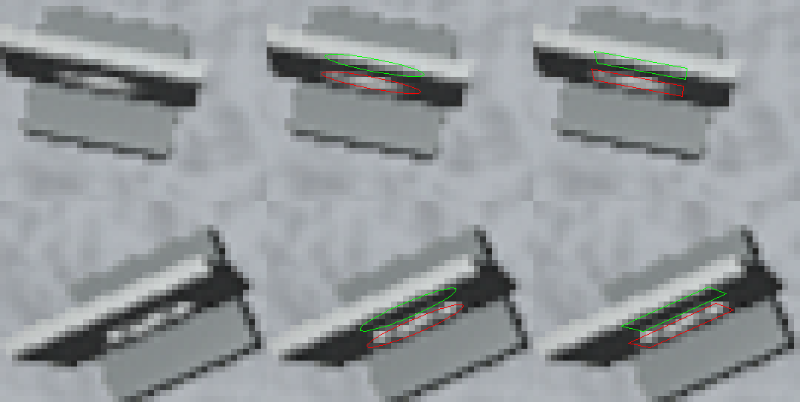

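Top-crop overlay: the right/centre plate has a tapering (round) window at (60–135, 80), the left plate's window is square-ended. Now grasp the round one; the empty slot is the middle one.

```bash
python3 -m inch '[10,25,0,0, 19,45,0,0, 19,45,-30,0.2, 19,45,-70,0.2, 19,45,-105,0.2, 19,45,-130,0.2, 19,45,-142,0.2, 19,45,-142,0.2]'; python3 -m inch '[0,0,0,0, 0,0,0,0]'
```

```text
time_s: 3.25
ee_pos: [0.5073, 0.0662, 0.261]
ee_rot: [-179.8, 0.0, 79.6]
wrist_force: [-0.7, -0.2, -0.0]
grip_width: 0.0879
grip_force: 0.0
time_s: 3.45
ee_pos: [0.5083, 0.0664, 0.2648]
ee_rot: [179.8, -0.0, 79.7]
wrist_force: [0.2, -0.3, -0.1]
grip_width: 0.0876
grip_force: 0.0
```

```bash
python3 -m inch '[0,0,0,0, 0,0,0,0, 0,0,0,0, 0,0,0,0, 0,0,0,0, 0,0,0,0, 0,0,0,0, 0,0,0,0]' 1 30; python3 -m inch '[0,0,0,0, 0,0,0,0]'
```

```text
time_s: 4.25
ee_pos: [0.5078, 0.0664, 0.2626]
ee_rot: [-180.0, -0.0, 79.7]
wrist_force: [-0.1, -0.5, -0.2]
grip_width: 0.0274
grip_force: 0.0
time_s: 4.45
ee_pos: [0.5078, 0.0664, 0.2626]
ee_rot: [-180.0, 0.0, 79.7]
wrist_force: [-0.3, 1.2, -0.8]
grip_width: 0.0113
grip_force: 0.0
```

```bash
python3 -m inch '[0,0,0,0, 0,0,0,0, 0,0,0,0, 0,0,0,0, 0,0,0,0]'; python3 -m inch '[0,0,5,0, 0,0,15,0, 0,0,35,0, 0,0,65,0, 0,0,90,0, 0,0,100,0, 0,0,100,0, 0,0,100,0]'
```

```text
time_s: 4.95
ee_pos: [0.5078, 0.0664, 0.2626]
ee_rot: [180.0, -0.0, 79.7]
wrist_force: [0.2, -0.4, -0.7]
grip_width: 0.0078
grip_force: 30.0
time_s: 5.75
ee_pos: [0.5077, 0.0664, 0.3615]
ee_rot: [-179.9, 0.0, 79.7]
wrist_force: [-0.6, 1.0, -4.6]
grip_width: 0.0079
grip_force: 30.0
```

```bash
python3 -m inch '[-2,-20,0,0, -4,-55,0,-0.5, -8,-100,0,-1, -12,-145,0,-1.5, -15,-190,0,-2, -18,-235,0,-2.5, -21,-275,0,-3, -23,-295,0,-3.5]'; python3 -m inch '[0,-8,0,0, 0,-12,0,0, 0,-12,0,0, 0,-12,0,0, 0,-12,0,0]'; python3 - <<'E'
from h import *
s=arm.get_state();print(s['time_s'],s['ee_pos'],s['ee_rot'])
w=snap('wrist','w3');snap('side','s3');snap('top','t3')
a=cv2.imread('pics/w3.png');b=cv2.imread('pics/s3.png')
o=np.hstack([cv2.resize(a[150:384,180:460],(380,318)),cv2.resize(b[150:310,190:330],(420,480))[:480]] ) if 0 else None
k=3
g=cv2.resize(b[130:310,185:325],None,fx=3,fy=3,interpolation=cv2.INTER_CUBIC)
h=cv2.resize(a,(380,285));h=np.vstack([h,np.zeros((255,380,3),np.uint8)])
cv2.imwrite('pics/c3.png',np.hstack([g,h[:540]])[:,:800])
E
```

```text
time_s: 6.55
ee_pos: [0.4839, -0.2315, 0.36]
ee_rot: [-179.8, 0.0, 76.0]
wrist_force: [0.1, 1.0, -3.1]
grip_width: 0.0076
grip_force: 30.0
time_s: 7.05
ee_pos: [0.4851, -0.2395, 0.3627]
ee_rot: [180.0, -0.0, 76.3]
wrist_force: [0.2, 0.5, -2.2]
grip_width: 0.0078
grip_force: 30.0
7.05 [ 0.48505906 -0.23950612  0.36271235] [ 1.79991080e+02 -1.27135770e-02  7.62549064e+01]
```

View pics/c3.png

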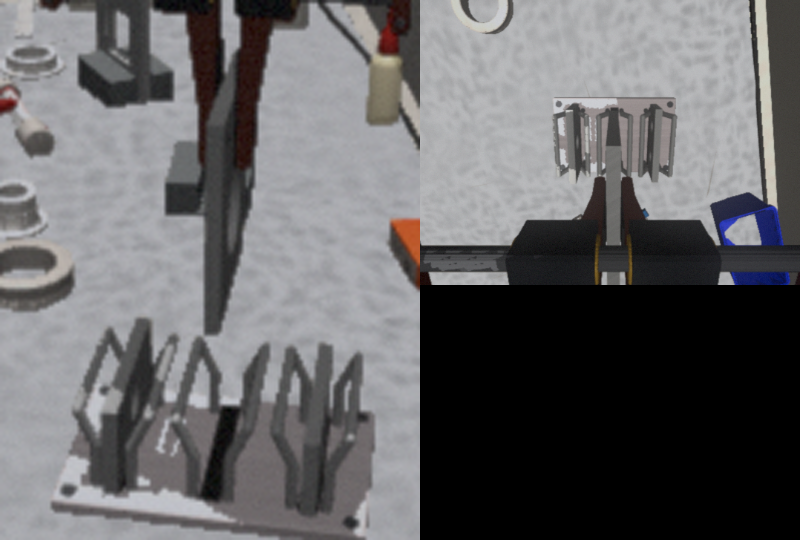

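```bash
python3 - <<'E'
from fit import *
S=lambda x,y:c(x,y,3,185,130);W=lambda x,y:c(x-420,y,380/512,0,0);R=lambda x,y:c(x,y,7,325,160);V=lambda x,y:c(x,y,1.5,0,0)
P=[('s3',(-.00525,.04,.012),S(221,404)),('s3',(.00525,.04,.012),S(242,405)),('s3',(-.00525,-.04,.012),S(200,498)),('s3',(.00525,-.04,.012),S(221,500))]
B=[('s3',(-.08,-.052,.01),S(53,503)),('s3',(.08,-.052,.01),S(370,529)),('s3',(.08,.052,.01),S(375,411))]
C=[('w3',(-.08,.052,.01),W(554,97.5)),('w3',(.08,.052,.01),W(676.5,97.5))]
A=[('top0',(.08,.052,.01),R(118,48)),('top0',(-.08,.052,.01),R(40,425)),('top0',(-.08,-.052,.01),R(295,487))]
D=[('w1',(-.08,.052,.01),V(398,266)),('w1',(.08,.052,.01),V(605,279)),('w1',(-.08,-.052,.01),V(390,389))]
for o in(P,B,C,P+B+C+A+D):p=fit(o,[.485,-.245,-.24])
# held plate lower edge in side: near corners
s=arm.get_state();e=s['ee_pos']
a=np.radians(-13.75)
for x in(-.004,.004):
  w=np.array([e[0]+np.cos(a)*x+np.sin(a)*.045,e[1]+np.sin(a)*x-np.cos(a)*.045,e[2]-.2546]);u=proj('s3',w)[0];print((u-[185,130])*3+1)
E
```

```text
[ 485.04345327 -246.91774572] -13.398203696605876 res [ 0.3  0.  -0.4  0.3  0.1 -0.2 -0.  -0.1]
[ 485.21547555 -246.52491058] -12.062703919538812 res [-0.4 -0.3  0.5  1.2 -0.  -1.3]
[ 485.9016431  -247.59460698] -13.7713508172096 res [-1.4  0.1  1.4  0.1]
[ 485.36445801 -246.62583604] -13.770269614332955 res [ 0.7 -0.1 -0.1  0.2  0.1 -0.3 -0.  -0.2 -1.  -1.4 -0.5  2.2  0.9 -0.4
 -2.3 -0.8  0.7 -0.8  0.9 -1.5 -0.1  0.2  0.3  0.4 -1.1  0.7  3.  -0.6
 -0.6  2.2]
[202.1046296  334.71640033]
[218.8021368  336.36129152]
```

```bash
python3 -m inch '[-0.4,-4,0,0, -0.4,-7,0,0, -0.4,-7,-12,0, -0.4,-7,-28,0, -0.4,-7,-42,0, -0.4,-7,-50,0, -0.4,-7,-50,0, -0.4,-7,-50,0]';python3 -m inch '[0,0,-3,0, 0,0,-6,0, 0,0,-9,0, 0,0,-12,0, 0,0,-15,0, 0,0,-18,0, 0,0,-18,0, 0,0,-18,0]'; python3 -c "
from h import *
print(arm.get_state()['ft_torque']);snap('side','s4');b=cv2.imread('pics/s4.png')
cv2.imwrite('pics/c4.png',cv2.resize(b[180:310,195:315],None,fx=4.5,fy=4.5,interpolation=cv2.INTER_CUBIC))"
```

```text
time_s: 8.0
ee_pos: [0.4844, -0.2475, 0.3125]
ee_rot: [-180.0, -0.0, 76.2]
wrist_force: [0.4, 0.2, -3.5]
grip_width: 0.0079
grip_force: 30.0
time_s: 8.8
ee_pos: [0.4844, -0.2476, 0.2945]
ee_rot: [-180.0, -0.0, 76.2]
wrist_force: [-0.3, -0.3, -3.5]
grip_width: 0.008
grip_force: 30.0
[ 0.0439129   0.00309699 -0.02049432]
```

View pics/c4.png

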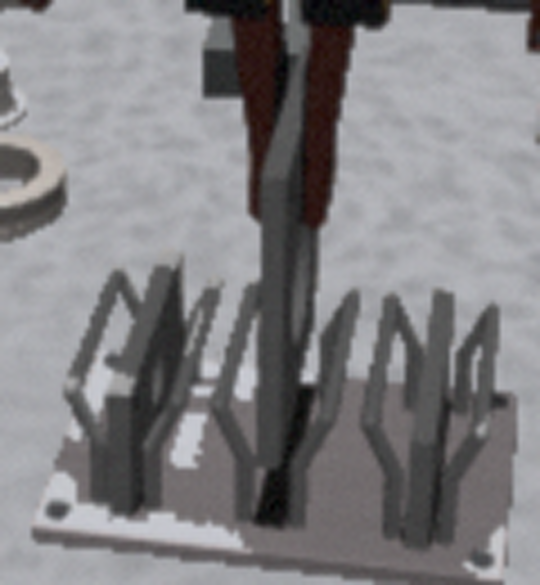

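```bash
python3 -m inch '[0,0,-2,0, 0,0,-4,0, 0,0,-6,0, 0,0,-8,0, 0,0,-10,0, 0,0,-12,0, 0,0,-12,0, 0,0,-12,0]'; python3 -c "
from h import *
print(arm.get_state()['ft_torque'])"
```

```text
time_s: 9.65
ee_pos: [0.4844, -0.2476, 0.2826]
ee_rot: [-180.0, -0.0, 76.2]
wrist_force: [-0.7, 0.4, -2.6]
grip_width: 0.008
grip_force: 30.0
[-0.00044653 -0.07012034  0.00465392]
```

No contact in the narrow part; continue.

```bash
python3 -m inch '[0,0,-2,0, 0,0,-4,0, 0,0,-6,0, 0,0,-8,0, 0,0,-10,0, 0,0,-12,0, 0,0,-13,0, 0,0,-13,0]'; python3 -m inch '[0,0,-1,0, 0,0,-2,0, 0,0,-2,0, 0,0,-2,0]'
```

```text
time_s: 10.45
ee_pos: [0.4844, -0.2475, 0.2694]
ee_rot: [-180.0, -0.0, 76.2]
wrist_force: [0.0, -0.4, -3.4]
grip_width: 0.0079
grip_force: 30.0
time_s: 10.85
ee_pos: [0.4844, -0.2476, 0.2676]
ee_rot: [-180.0, 0.0, 76.2]
wrist_force: [-0.4, 0.4, -2.8]
grip_width: 0.008
grip_force: 30.0
```

```bash
python3 -m inch '[0,0,-0.5,0, 0,0,-1,0, 0,0,-1,0, 0,0,-1,0]'; python3 -m inch '[0,0,-0.5,0, 0,0,-0.5,0, 0,0,-0.5,0]'
```

```text
time_s: 11.25
ee_pos: [0.4844, -0.2476, 0.2666]
ee_rot: [-180.0, -0.0, 76.2]
wrist_force: [0.7, 0.2, -3.1]
grip_width: 0.008
grip_force: 30.0
time_s: 11.55
ee_pos: [0.4844, -0.2475, 0.2666]
ee_rot: [180.0, 0.0, 76.2]
wrist_force: [-2.1, 1.8, 0.8]
grip_width: 0.008
grip_force: 30.0
```

Contact exactly at the expected height. Release.

```bash
python3 -m inch '[0,0,-0.3,0, 0,0,-0.3,0]' 1 5; python3 -m inch '[0,0,0,0, 0,0,0,0, 0,0,0,0, 0,0,0,0, 0,0,0,0, 0,0,0,0, 0,0,0,0, 0,0,0,0]' 0.5; python3 -m inch '[0,0,3,0, 0,0,10,0, 0,0,25,0, 0,0,50,0, 0,0,80,0, 0,0,110,0, 0,0,120,0, 0,0,120,0]'; python3 -c "
from h import *
snap('top','t5');snap('side','s5');b=cv2.imread('pics/s5.png');t=cv2.imread('pics/t5.png')
r=lambda i,k:cv2.resize(i,None,fx=k,fy=k,interpolation=cv2.INTER_CUBIC)
cv2.imwrite('pics/c5.png',np.hstack([r(b[110:310,195:315],2.9),r(t[150:295,130:250],4)[:580,:440]]))"
```

```text
time_s: 11.75
ee_pos: [0.4845, -0.2476, 0.2666]
ee_rot: [179.9, 0.0, 76.2]
wrist_force: [-2.1, 1.0, 4.0]
grip_width: 0.0083
grip_force: 5.0
time_s: 12.55
ee_pos: [0.4844, -0.2476, 0.2658]
ee_rot: [180.0, 0.0, 76.2]
wrist_force: [0.5, -0.6, -0.5]
grip_width: 0.0439
grip_force: 0.0
time_s: 13.35
ee_pos: [0.4845, -0.2476, 0.3886]
ee_rot: [179.7, 0.1, 76.2]
wrist_force: [-0.1, -0.8, -0.1]
grip_width: 0.0437
grip_force: 0.0
```

View pics/c5.png

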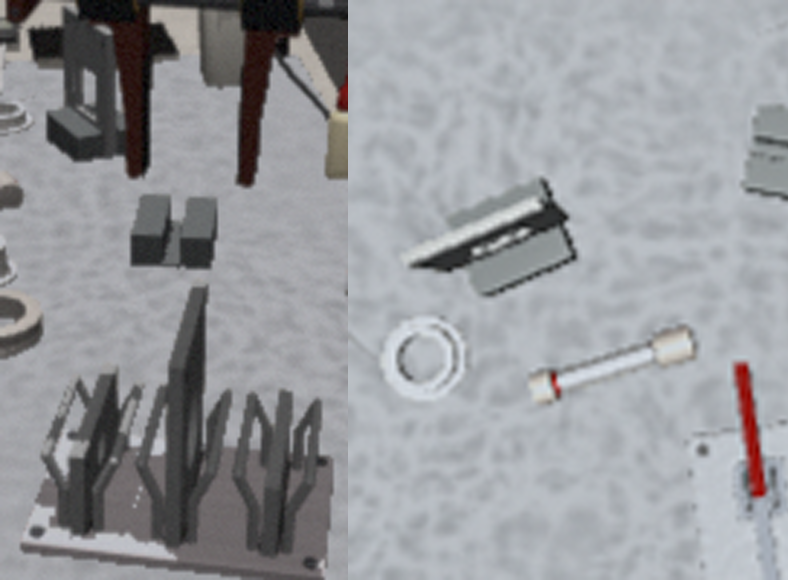

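The round template stands upright in the middle slot, with its lower end near (182, 540). The fingers are clear of it, and the square template is still standing in its block.

```bash
python3 -c "
from workcell import arm
print(arm.job_done())"
```

```text
the job is handed in; nothing more can be done
None
```

The round-window template is standing upright on the pad in the rack's empty middle slot, lowered until it touched, the square-window template was left in its block, and the job was handed in at about 13.5 s.

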